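Set the measuring stage's feed selector to fine

ROBOT

A 6-joint arm with a two-finger parallel gripper is mounted at the origin on the work surface. World frame = base frame: x ahead of the robot, y to its left, z up, the work surface at z = 0. Lengths are in m, angles in degrees, forces in N, time in s.
With the tool pointing down it reaches from about 0.375 to 0.9 m from the base axis. Payload 3.1 kg.
Tool frame: the origin (TCP) lies on the centre line of the jaws, within the pads' length; the fingertips stand 25 mm ahead of it and the grasp point (between the pads) lies 6 mm ahead of it; y points along the fingers, x is the direction in which the jaws open and shut, and the axes are right-handed (so a half turn about y gives the same grasp; the last joint's range is limited). The gripper opens to 87 mm and grips with 3 to 60 N. Pads are 19 mm wide; open, the fingers measure 117 mm over their backs; the gripper's body (75 mm by 190 mm) begins 51 mm behind the grasp point.
Start: joints at [65.46, 30.224, 82.088, -0, 67.689, -10.227], TCP at [0.154, 0.606, 0.213] pointing down, gripper open.
Joint ranges: [-176.69, 176.69], [-43.24, 126.21], [12.49, 139.97], [-82, 262], [0, 151.66], [-163.58, 163.58]. Speed limits (degrees/s): [159.86, 159.86, 180, 180, 180, 180].

INTERFACE

Orientations are given as a 3x3 rotation matrix whose columns are the frame's x, y, z axes.
In Python, from rig import * gives the robot as it stands.
- The arm moves only by the tool play_rows, never from a script. Its argument "commands" is a list of rows, each a list of 2 entries, a list of its own where there are three numbers: the shift along the world's x, y, z in m, then the turn, a rotation vector about the world's x, y, z in rad. A call has 1 to 10 rows; each row is the pose to reach, as a shift and turn from the pose commanded when the call began; what a row does not reach only later rows make up. A row lasts 1/8 s, in which the tool goes at most 62.5 mm and 10.7 degrees, less where a joint would pass 70% of its speed; a pose out of reach is approached as far as the arm can. A call with a gripper value outside its range is refused whole. "gripper" is the finger opening in m, from 0 to 0.087, set as the call begins (left out, the last holds). The fingers move at their own pace and stop on an object; the grip force is fixed at half the most. Time passes only in rows, so rows that repeat a pose let the fingers close. It gives the time, the measured TCP pose, the force and the opening at its end, in the units of the state.
- read_state(): the state, without advancing time (a new reading comes with each control period).
- capture(name): name is "side" or "top" or "wrist"; returns a dict with "frame" (420x560x3 uint8, red, green, blue), "depth" (420x560 float32, m along the optical axis (not along the pixel's ray), 0 where there is no reading), "mtx" (3x3 intrinsics, pixels), "cam_to_world" (4x4, takes a point from camera to world coordinates); the wrist camera has in their place "hand_eye" (4x4, takes a point from camera to tool coordinates, whose origin is the TCP and whose axes are the tool frame's). Camera axes: x right, y down, z forward; pixel columns grow to the right and rows downward; lengths in m; the calibration is good to about 2 mm. A picture is of the moment at which its call begins: read the wrist's pose just before it.
- hand_in(): hands the job in, once; it reports no verdict.
The state is a dict: "time_s": time; "joint_positions": joint angles; "qvel": joint speeds; "tau": joint torques, N m; "position": TCP position; "tcp_rot": TCP orientation; "force": force on the tool from outside, world axes, zero at the start; "moment": the same for the moment, N m; "opening": opening from 0.0 (shut) to 1.0 (fully open).
Only numpy, scipy, OpenCV 4.12 (cv2) and the standard library are available. Lean on these libraries where they do the work, as an engineer would, in place of code of your own. Each camera call takes 0.05 s, during which the arm holds its last target. There are 200 camera calls.

TASK

Set the measuring stage to fine feed: on the selector box with the blue knob, pull the sprung knob straight up out of its notch, turn it from the red dot to the green dot, and let it drop fully down into the green dot's notch, then let go. Leave the orange knob alone.

Things in the scene. Friction and masses are not known exactly. Their poses are not given: they have to be found in the camera images.
- blue_grip (a point): Grip point of the BLUE selector knob, on its upright turning axis, 80 mm above the table when the knob is down. The knob: a bar 44 mm long, 16 thick, its top at 94 mm, on a round skirt 42 mm across (top at 53 mm), on a fixed grey box 130 x 130 x 40 mm. Axes move with the knob: z up, x along the bar towards its white pointer pin; pinch the bar across y. All else on the box is below 51 mm.
- blue_lift (a joint): Height (m) the blue knob is pulled up: 0 fully down, 0.018 upper stop. A spring pulls it down, 6 N (10 N at the stop). Its pointer pin lies in a notch of a 10 mm high crown, 26 to 37 mm from the axis. Below 0.009 it turns only some 7 degrees either way; at 0.010 to 0.018 it turns freely. Let go within about 10 degrees of a notch it drops to 0.
- blue_turn (a joint): Angle (rad) of the blue knob on its box, positive anticlockwise seen from above: 0 at the red dot's notch (starts there, within 0.07), -1.047 at the green dot's (60 degrees clockwise), +1.047 at the yellow dot's; stops at -1.3 and 1.3. The 15 mm dots are on the box's top, 51 mm from the axis, outside the crown. Friction is slight, 0.02 N m.
- orange_grip (a point): The same point on the ORANGE knob of the second box, alike in all but colour, its pin at its own red dot; not to be touched. The boxes stand side by side, some 0.3 m apart, each at its own yaw, and may swap places.
There are look-alikes about, which are no part of the job. What is shaped like the part that bears blue_grip but purple is not meant.

How it is judged:
By the outcome, as a careful person would: the job done as asked, in the order asked, and still so for the second after the job is handed in, with the robot touching nothing.
It also fails if it takes over 32 s, if anything falls off the work surface, if the arm or the gripper's body presses on something with over 40 N, if the wrist force passes 120 N, or if a joint passes its speed limit or range.

## Working session

There is one attempt and no reset: what is moved stays moved. The work goes in short steps, Python scripts to look and compute and a tool call to move; the robot and the scene stay as the last step left them, time stands still between calls to the robot, and variables do not carry over. Pictures are saved under pics/ and viewed, about 8 in all and at most 12, crops included, and the job is handed in when it is done.

Besides the shell and the picture viewer there is one more tool, called after "Call:" as name([rows], argument=value, ...), one row to a line, values as JSON. play_rows: Moves the arm, as the interface text tells. Its arguments: {"type":"object","properties":{"commands":{"type":"array"},"gripper":{"type":"number"}},"required":["commands"]}

```bash
mkdir -p pics; python3 - <<'E'
from rig import *
import cv2,numpy as np
s=read_state();print(s['time_s'],s['position'],s['tcp_rot'],s['force'])
fs=[]
for n in('top','side'):
    c=capture(n);np.savez('/tmp/'+n,**c);cv2.imwrite(f'pics/{n}0.png',c['frame'][:,:,::-1]);print(n,c['mtx'],c['cam_to_world'])
E
```

```text
0.0 [0.15413867 0.60491017 0.21226918] [[ 2.47207535e-01 -9.30623412e-04 -9.68962109e-01]
 [ 9.68960138e-01 -1.99644024e-03  2.47208949e-01]
 [-2.16453338e-03 -9.99997574e-01  4.08201920e-04]] [-0.1169265   0.15113858 -0.15219712]
top [[526.11852072   0.         273.7610954 ]
 [  0.         526.11852072 218.49290096]
 [  0.           0.           1.        ]] [[ 0.00501291 -0.98890366  0.14847366  0.33077238]
 [-0.99988591 -0.0070725  -0.01334702  0.01650397]
 [ 0.01424899 -0.14838981 -0.98882629  0.92848155]
 [ 0.          0.          0.          1.        ]]
side [[463.68444716   0.         279.83020014]
 [  0.         463.68444716 209.47999502]
 [  0.           0.           1.        ]] [[ 0.89460469 -0.33630996  0.2942415   0.19635941]
 [-0.44678728 -0.66143204  0.60240251 -0.54729753]
 [-0.00797321 -0.67037547 -0.74197921  0.72055663]
 [ 0.          0.          0.          1.        ]]
```

View pics/top0.png

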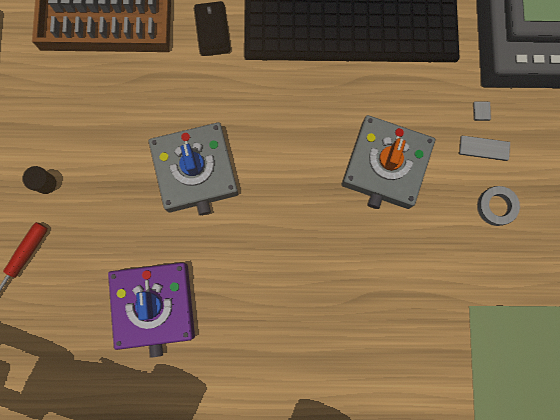

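The top view shows the blue knob on a grey box at about (191,162), with its red dot at (185,137) and green dot at (214,145). The orange box is at (393,153), and the look-alike purple box at (148,304).

```bash
cat > m.py <<'E'
import numpy as np,cv2
from scipy.optimize import least_squares
def ray(c,uv,z):
    M=c['cam_to_world'];d=M[:3,:3]@np.linalg.inv(c['mtx'])@[uv[0],uv[1],1];o=M[:3,3]
    return o+d*(z-o[2])/d[2]
def proj(c,p):
    M=np.linalg.inv(c['cam_to_world']);q=c['mtx']@(M[:3,:3]@p+M[:3,3]);return q[:2]/q[2]
def cloud(c):
    h,w=c['depth'].shape;u,v=np.meshgrid(np.arange(w),np.arange(h));d=c['depth']
    P=np.stack([u*d,v*d,d],-1)@np.linalg.inv(c['mtx']).T
    return P@c['cam_to_world'][:3,:3].T+c['cam_to_world'][:3,3]
RNG={'red':[((0,150,90),(6,255,255)),((174,150,90),(180,255,255))],'yellow':[((23,130,120),(33,255,255))],'green':[((55,90,60),(85,255,255))],'blue':[((100,110,40),(125,255,255))]}
def blobs(c,near,rad=.1):
    hsv=cv2.cvtColor(c['frame'],cv2.COLOR_RGB2HSV);W=cloud(c);sel=(np.hypot(W[...,0]-near[0],W[...,1]-near[1])<rad)&(c['depth']>0)
    out={}
    for k,rs in RNG.items():
        m=sum(cv2.inRange(hsv,*map(np.array,r)) for r in rs)*sel.astype(np.uint8)
        n,L,S,C=cv2.connectedComponentsWithStats(m.astype(np.uint8))
        if n>1:
            i=1+S[1:,4].argmax();out[k]=(C[i],S[i,4],L==i)
    return out,W
def measure(c,near):
    b,W=blobs(c,near);P={}
    for k in('red','yellow','green'):
        if k in b:
            P[k]=ray(c,b[k][0],.041)[:2];print(k,b[k][0].round(1),b[k][1],P[k].round(4),'z',np.median(W[b[k][2]][:,2]).round(4))
    a={'red':0,'green':-np.pi/3,'yellow':np.pi/3}
    f=lambda x:np.concatenate([P[k]-x[:2]-.051*np.array([np.cos(x[2]+a[k]),np.sin(x[2]+a[k])]) for k in P])
    r=least_squares(f,[*near,0]);print('axis',r.x[:2].round(4),'yaw',np.degrees(r.x[2]).round(2),'res mm',(r.fun*1e3).round(1))
    top=W[b['blue'][2]];print('blue top z',np.percentile(top[:,2],[50,90,98]).round(4))
    t=top[top[:,2]>np.percentile(top[:,2],95)-.006][:,:2];q,s,A=cv2.minAreaRect((t*1e3).astype(np.float32));print('bar top',np.array(q).round(1),np.array(s).round(1),A,len(t), 'mean',t.mean(0).round(4))
    V=np.linalg.svd(t-t.mean(0))[2][0];print('bar dir',np.degrees(np.arctan2(V[1],V[0]))%180)
    return r.x
E
python3 - <<'E'
from m import *
c=np.load('/tmp/top.npz');near=ray(c,(191,164),.07)[:2];x=measure(c,near)
c=np.load('/tmp/side.npz');print('side');measure(c,near)
E
```

```text
red [185.  136.5] 54 [0.6073 0.1599] z 0.0416
yellow [163.4 156.2] 58 [0.5717 0.1961] z 0.0417
green [213.4 144.3] 56 [0.5938 0.1103] z 0.0414
axis [0.558  0.1469] yaw 14.48 res mm [-0.1  0.2  0.1  0.1  0.  -0.3]
blue top z [0.0924 0.0946 0.0957]
bar top [557.2 146.8] [42.  15.7] 15.194576263427734 199 mean [0.5548 0.146 ]
bar dir 14.104767629671016
side
red [306.6 142.8] 21 [0.611  0.1593] z 0.0424
green [311.5 157.8] 24 [0.596  0.1096] z 0.0426
axis [0.5612 0.1471] yaw 13.26 res mm [ 0.1  0.4 -0.1 -0.4]
blue top z [0.0792 0.0951 0.0961]
bar top [555.8 142.8] [39.1 16.1] 17.086463928222656 88 mean [0.5539 0.1396]
bar dir 9.45117010877641
```

View pics/side0.png

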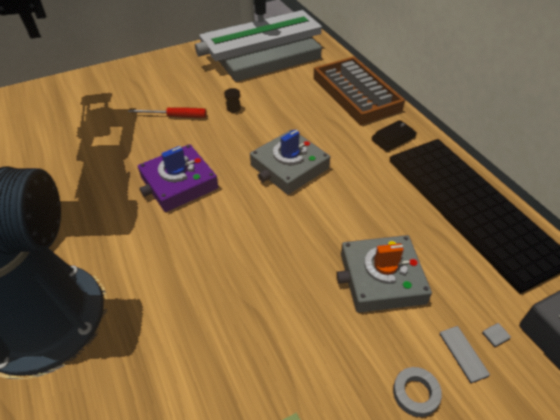

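Call:
play_rows([
  [[0.04, -0.046, -0.004], [0, 0, 0.05]],
  [[0.081, -0.092, -0.008], [0, 0, 0.1]],
  [[0.121, -0.137, -0.012], [0, 0, 0.15]],
  [[0.162, -0.183, -0.016], [0, 0, 0.2]],
  [[0.202, -0.229, -0.02], [0, 0, 0.25]],
  [[0.242, -0.275, -0.024], [0, 0, 0.3]],
  [[0.283, -0.321, -0.028], [0, 0, 0.35]],
  [[0.323, -0.366, -0.032], [0, 0, 0.4]],
  [[0.364, -0.412, -0.036], [0, 0, 0.45]],
  [[0.404, -0.458, -0.04], [0, 0, 0.503]],
], gripper=0.06)

```text
time_s: 1.35
position: [0.5594, 0.1459, 0.1728]
tcp_rot: [[-0.252, -0.0, -0.968], [0.968, 0.0, -0.252], [0.0, -1.0, 0.0]]
force: [1.0, 0.5, -0.2]
opening: 0.686
```

Call:
play_rows([
  [[0, 0, 0], [0, 0, 0]],
  [[0, 0, 0], [0, 0, 0]],
])

```text
time_s: 1.6
position: [0.5575, 0.1475, 0.1726]
tcp_rot: [[-0.249, -0.002, -0.968], [0.968, 0.0, -0.249], [0.001, -1.0, 0.002]]
force: [-0.8, 0.5, -1.1]
opening: 0.689
```

```bash
python3 - <<'E'
from rig import *
from m import *
s=read_state();print(s['time_s'],s['position'],np.array(s['tcp_rot']).round(4),s['force'],s['opening'],s['joint_positions'])
c=capture('wrist');T=np.eye(4);T[:3,:3]=s['tcp_rot'];T[:3,3]=s['position'];c['cam_to_world']=T@c['hand_eye']
np.savez('/tmp/w1',**c);cv2.imwrite('pics/w1.png',c['frame'][:,:,::-1])
try: measure(c,(.558,.147))
except Exception as e: print(e)
E
```

```text
1.6 [0.55751871 0.14748637 0.17257823] [[-2.493e-01 -2.400e-03 -9.684e-01]
 [ 9.684e-01  3.000e-04 -2.493e-01]
 [ 9.000e-04 -1.000e+00  2.200e-03]] [-0.8149473   0.54101475 -1.09420219] 0.6886837061873486 [ 3.70624962e+00  2.94378709e+01  9.14382199e+01  2.94933529e-02
  5.92581205e+01 -1.00746550e+02]
red [269.6 256.7] 164 [0.6083 0.1582] z 0.0419
yellow [317.1 230.1] 176 [0.5723 0.1939] z 0.0418
green [221.3 230.7] 194 [0.5948 0.109 ] z 0.042
axis [0.5589 0.1449] yaw 14.93 res mm [ 0.1  0.1  0.  -0.3 -0.1  0.2]
blue top z [0.0911 0.0942 0.0949]
bar top [558.4 145. ] [43.  15.8] 14.671963691711426 974 mean [0.5551 0.1444]
bar dir 15.583624241618049
```

View pics/w1.png

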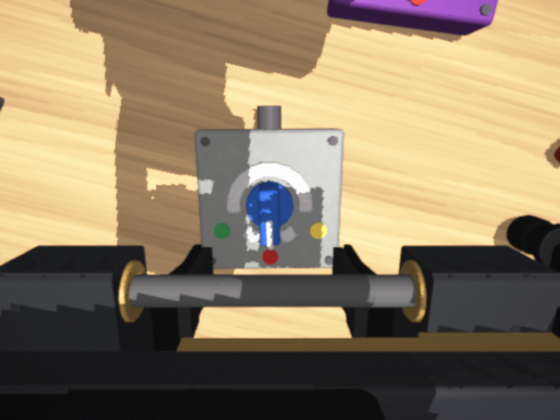

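The wrist view agrees with the top view. The knob is at (268,205), with the red dot at (270,257) and the green dot at (221,231). The two axis estimates differ by about 2 mm, so I'll use the mean, descend and grip.

Call:
play_rows([
  [[0.001, -0.002, -0.02], [0, 0, 0.008]],
  [[0.001, -0.002, -0.045], [0, 0, 0.008]],
  [[0.001, -0.002, -0.065], [0, 0, 0.008]],
  [[0.001, -0.002, -0.08], [0, 0, 0.008]],
  [[0.001, -0.002, -0.087], [0, 0, 0.008]],
  [[0.001, -0.002, -0.087], [0, 0, 0.008]],
  [[0.001, -0.002, -0.087], [0, 0, 0.008]],
])

```text
time_s: 2.52
position: [0.56, 0.1458, 0.0869]
tcp_rot: [[-0.258, 0.001, -0.966], [0.966, 0.0, -0.258], [-0.0, -1.0, -0.001]]
force: [0.4, -0.4, -0.7]
opening: 0.69
```

Call:
play_rows([
  [[0, 0, 0], [0, 0, 0]],
  [[0, 0, 0], [0, 0, 0]],
  [[0, 0, 0], [0, 0, 0]],
  [[0, 0, 0], [0, 0, 0]],
  [[0, 0, 0], [0, 0, 0]],
  [[0, 0, 0], [0, 0, 0]],
], gripper=0.0)

```text
time_s: 3.28
position: [0.5594, 0.1456, 0.0862]
tcp_rot: [[-0.258, -0.0, -0.966], [0.966, -0.0, -0.258], [-0.0, -1.0, 0.0]]
force: [-0.6, -0.2, 0.4]
opening: 0.093
```

```bash
python3 - <<'E'
from rig import *
from m import *
s=read_state();R=np.array(s['tcp_rot']);print(s['time_s'],s['position'],R.round(4),s['opening']*87,'Ftool',R.T@s['force'],s['moment'])
c=capture('side');cv2.imwrite('pics/s1.png',cv2.resize(c['frame'][80:230,190:390,::-1],(800,600)))
E
```

```text
3.275 [0.55944145 0.14556835 0.08620357] [[-2.583e-01 -1.000e-04 -9.661e-01]
 [ 9.661e-01 -0.000e+00 -2.583e-01]
 [-0.000e+00 -1.000e+00  1.000e-04]] 8.070834519231006 Ftool [-0.07434924 -0.4410032   0.59044441] [ 0.04778599  0.00330316 -0.01706324]
```

View pics/s1.png

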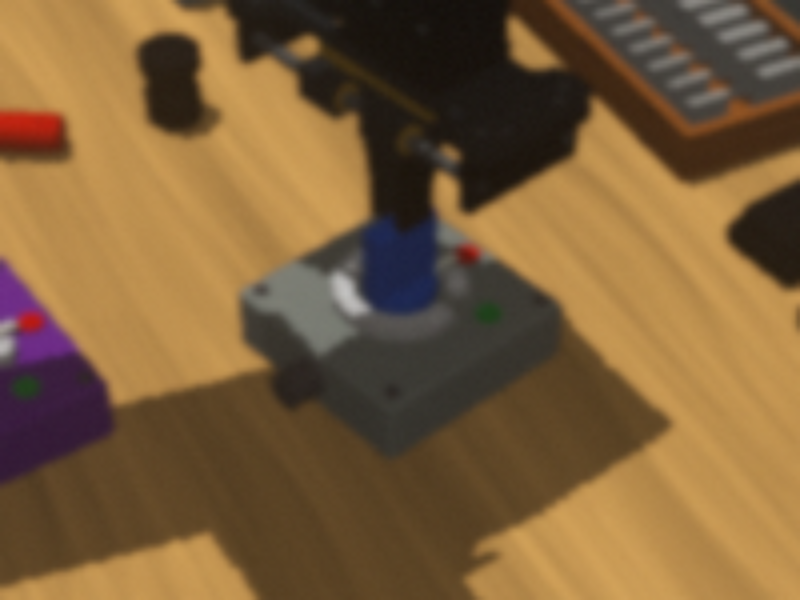

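The opening reads 8 mm, but the bar is 16 mm thick, so I need to check this before pulling.

```bash
python3 - <<'E'
from rig import *
from m import *
s=read_state();R=np.array(s['tcp_rot']);p=np.array(s['position']);print(s['time_s'],s['opening']*87)
c=capture('side');f=c['frame'][...,::-1].copy()
f=cv2.convertScaleAbs(f,alpha=2.,beta=20)
f=cv2.resize(f[95:185,230:350],None,fx=6.5,fy=6.5,interpolation=cv2.INTER_NEAREST)
for q,col in((p+R[:,1]*.025,(0,255,255)),(p,(255,255,0)),(np.array([.5585,.146,.094]),(255,0,255)),(np.array([.5585,.146,.053]),(0,255,0))):
    u=(proj(c,q)-[230,95])*6.5;print(u);cv2.drawMarker(f,tuple(int(a) for a in u),col,0,14,1)
cv2.imwrite('pics/s2.png',f)
W=cloud(c);h=cv2.cvtColor(c['frame'],cv2.COLOR_RGB2HSV)
m=(cv2.inRange(h,(100,110,20),(125,255,255))>0)&(np.hypot(W[...,0]-.5585,W[...,1]-.146)<.06);print('blue z',np.percentile(W[m][:,2],[2,50,90,98]),m.sum())
# finger z in front: dark points near
m=(np.hypot(W[...,0]-.5585,W[...,1]-.146)<.04)&(c['frame'].max(-1)<45)&(c['depth']>0);print('dark z',np.percentile(W[m][:,2],[1,5,20,50]))
E
```

```text
3.325 4.384910606277002
[384.85814611 332.55622897]
[385.39747099 274.11085282]
[382.4382406 255.5572768]
[381.65782115 351.38941041]
blue z [0.04869153 0.06913883 0.09204886 0.09547055] 332
dark z [0.1024433  0.12286397 0.20910921 0.27679356]
```

View pics/s2.png

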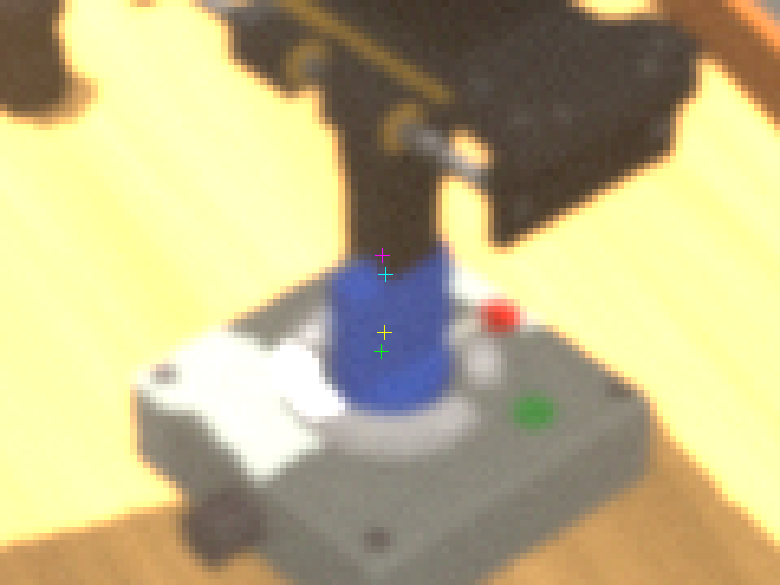

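```bash
python3 - <<'E'
from rig import *
from m import *
s=read_state();print(s['time_s'],s['opening']*87,s['position'],s['force'])
c=capture('side');W=cloud(c)
for v in range(116,160,3):
    print(v,*[f"{W[v,u].round(3)} {c['frame'][v,u]}" for u in(287,291,295)])
c=capture('top');W=cloud(c);np.savez('/tmp/t2',**c)
cv2.imwrite('pics/t2.png',cv2.resize(c['frame'][100:240,100:290,::-1],None,fx=4,fy=4))
E
```

```text
3.375 3.283785744552613 [0.55944935 0.14560242 0.08622536] [-0.68081214  0.36389327 -0.58353535]
116 [0.532 0.104 0.179] [38 29 19] [0.538 0.099 0.179] [50 40 27] [0.543 0.092 0.182] [57 53 49]
119 [0.532 0.104 0.171] [32 24 17] [0.553 0.126 0.149] [32 24 17] [0.541 0.088 0.179] [37 30 25]
122 [0.551 0.141 0.132] [30 23 11] [0.554 0.128 0.141] [30 24 14] [0.564 0.13  0.135] [31 24 15]
125 [0.552 0.142 0.124] [34 26 19] [0.555 0.129 0.132] [28 21 13] [0.567 0.135 0.123] [35 24 15]
128 [0.551 0.141 0.117] [31 25 17] [0.556 0.132 0.122] [29 23 14] [0.568 0.137 0.114] [34 25 15]
131 [0.553 0.145 0.106] [32 25 17] [0.558 0.136 0.11 ] [28 20 11] [0.569 0.138 0.105] [31 23 16]
134 [0.552 0.142 0.1  ] [32 26 25] [0.559 0.137 0.101] [28 21 15] [0.569 0.138 0.097] [30 27 43]
137 [0.55  0.139 0.095] [31 38 72] [0.56  0.138 0.092] [30 30 55] [0.57  0.139 0.088] [31 36 69]
140 [0.548 0.134 0.092] [31 40 76] [0.558 0.135 0.087] [30 35 69] [0.571 0.142 0.077] [30 36 68]
143 [0.548 0.135 0.083] [30 36 69] [0.558 0.134 0.079] [30 36 67] [0.571 0.141 0.069] [30 35 68]
146 [0.548 0.133 0.075] [29 35 68] [0.56  0.138 0.067] [30 37 69] [0.572 0.141 0.06 ] [28 34 66]
149 [0.548 0.133 0.067] [31 36 68] [0.559 0.136 0.06 ] [29 35 67] [0.57  0.139 0.054] [29 37 73]
152 [0.548 0.134 0.058] [29 36 70] [0.558 0.134 0.054] [30 40 77] [0.565 0.129 0.055] [31 40 80]
155 [0.546 0.13  0.054] [29 38 78] [0.554 0.126 0.053] [29 40 81] [0.563 0.124 0.051] [30 38 74]
158 [0.545 0.128 0.046] [61 64 78] [ 0.196 -0.547  0.721] [55 59 77] [0.558 0.116 0.05 ] [77 75 80]
```

View pics/t2.png

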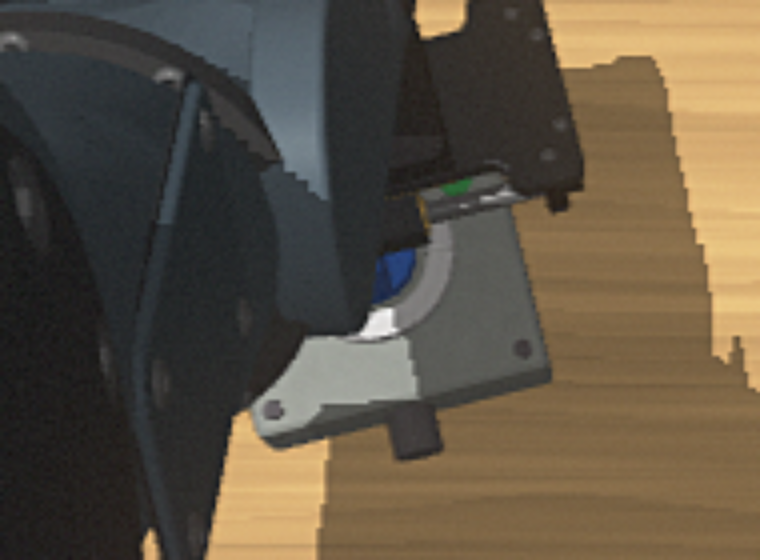

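The side depth puts the visible finger ends at about z 0.097, just above the bar. The jaws seem to have shut above it, although the stated fingertip position would be 0.061. I'll open, raise, and measure where the tips really are relative to the TCP.

Call:
play_rows([
  [[0, 0, 0], [0, 0, 0]],
  [[0, 0, 0], [0, 0, 0]],
  [[0, 0, 0], [0, 0, 0]],
  [[0, 0, 0], [0, 0, 0]],
  [[0, 0, 0.02], [0, 0, 0]],
  [[0, 0, 0.05], [0, 0, 0]],
  [[0, 0, 0.06], [0, 0, 0]],
  [[0, 0, 0.06], [0, 0, 0]],
  [[0, 0, 0.06], [0, 0, 0]],
], gripper=0.045)

```text
time_s: 4.6
position: [0.5587, 0.1455, 0.1453]
tcp_rot: [[-0.258, -0.002, -0.966], [0.966, -0.0, -0.258], [0.0, -1.0, 0.002]]
force: [-0.2, 0.6, 0.0]
opening: 0.514
```

```bash
python3 - <<'E'
from rig import *
from m import *
s=read_state();R=np.array(s['tcp_rot']);p=np.array(s['position']);print(s['time_s'],s['opening']*87,p,s['force'])
c=capture('side');W=cloud(c);f=cv2.convertScaleAbs(c['frame'][...,::-1],alpha=1.8,beta=20)
f=cv2.resize(f[75:185,220:350],None,fx=5.4,fy=5.4)
for q,col in((p+R[:,1]*.025,(0,255,255)),(p,(255,255,0))):
    u=(proj(c,q)-[220,75])*5.4;print(u);cv2.drawMarker(f,tuple(int(a) for a in u),col,0,14,1)
cv2.imwrite('pics/s3.png',f)
Q=(W-p)@R   # tool frame
m=(np.abs(Q[...,0])<.08)&(np.abs(Q[...,2])<.04)&(c['depth']>0)&(W[...,2]>.1)
for lo in np.arange(-.06,.05,.005):
    k=m&(Q[...,1]>lo)&(Q[...,1]<lo+.005);print(lo.round(3),k.sum(),[Q[k][:,i].min().round(3) if k.any() else 0 for i in(0,2)],[Q[k][:,i].max().round(3) if k.any() else 0 for i in(0,2)])
np.savez('/tmp/s3',**c)
E
```

```text
4.6 44.69446380068571 [0.55865638 0.14548356 0.1452515 ] [-2.14843300e-01  6.01228820e-01  2.47173567e-04]
[373.01613767 267.37156938]
[373.57657571 214.24379106]
-0.06 39 [np.float64(-0.038), np.float64(-0.002)] [np.float64(0.037), np.float64(0.012)]
-0.055 46 [np.float64(-0.038), np.float64(-0.005)] [np.float64(0.034), np.float64(0.014)]
-0.05 46 [np.float64(-0.037), np.float64(-0.007)] [np.float64(0.034), np.float64(0.012)]
-0.045 42 [np.float64(-0.036), np.float64(-0.009)] [np.float64(0.032), np.float64(0.013)]
-0.04 42 [np.float64(-0.034), np.float64(-0.009)] [np.float64(0.031), np.float64(0.013)]
-0.035 40 [np.float64(-0.033), np.float64(-0.01)] [np.float64(0.032), np.float64(0.013)]
-0.03 48 [np.float64(-0.033), np.float64(-0.011)] [np.float64(0.032), np.float64(0.012)]
-0.025 45 [np.float64(-0.033), np.float64(-0.012)] [np.float64(0.029), np.float64(0.011)]
-0.02 41 [np.float64(-0.034), np.float64(-0.012)] [np.float64(0.029), np.float64(0.012)]
-0.015 35 [np.float64(-0.032), np.float64(-0.01)] [np.float64(0.029), np.float64(0.011)]
-0.01 3 [np.float64(-0.027), np.float64(-0.009)] [np.float64(0.025), np.float64(0.009)]
-0.005 0 [0, 0] [0, 0]
-0.0 0 [0, 0] [0, 0]
0.005 0 [0, 0] [0, 0]
0.01 0 [0, 0] [0, 0]
0.015 0 [0, 0] [0, 0]
0.02 0 [0, 0] [0, 0]
0.025 0 [0, 0] [0, 0]
0.03 0 [0, 0] [0, 0]
0.035 0 [0, 0] [0, 0]
0.04 0 [0, 0] [0, 0]
0.045 0 [0, 0] [0, 0]
```

View pics/s3.png

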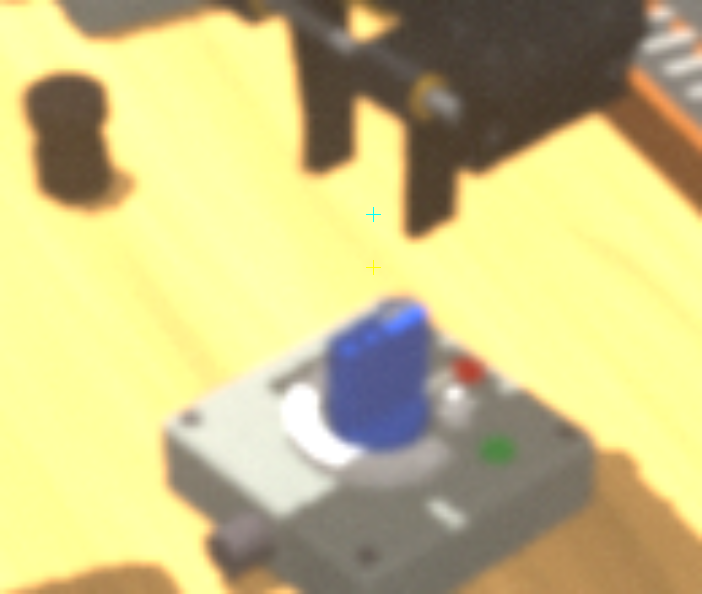

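The visible tips end 11 mm behind the reported TCP, not 25 mm ahead, so the fingers really are about 36 mm higher than described. Before going lower, I'll check where the gripper body begins.

```bash
python3 - <<'E'
from rig import *
from m import *
s=read_state();R=np.array(s['tcp_rot']);p=np.array(s['position'])
def rep(c,n):
    W=cloud(c);Q=(W-p)@R;d=c['depth']>0
    b=d&(np.abs(Q[...,0])<.12)&(np.abs(Q[...,2])<.12)&(W[...,2]>.105)
    bd=b&((np.abs(Q[...,2])>.02)|(np.abs(Q[...,0])>.05))
    print(n,'body tool-y front:',np.sort(Q[bd][:,1])[-10:].round(3))
    k=np.argsort(np.where(bd,Q[...,1],-9).ravel())[-6:];print(Q.reshape(-1,3)[k].round(3), [np.unravel_index(i,d.shape) for i in k][:3])
    fg=b&(np.abs(Q[...,2])<.014)&(np.abs(Q[...,0])<.045);print('finger front',np.sort(Q[fg][:,1])[-10:].round(4))
rep(np.load('/tmp/s3.npz'),'side')
c=capture('wrist');T=np.eye(4);T[:3,:3]=R;T[:3,3]=p;c=dict(c);c['cam_to_world']=T@c['hand_eye'];rep(c,'wrist');print(c['hand_eye'].round(3))
c0=np.load('/tmp/top.npz')
# start pose check via top camera: fingers at the start
E
```

```text
side body tool-y front: [-0.081 -0.081 -0.081 -0.081 -0.081 -0.08  -0.08  -0.08  -0.08  -0.079]
[[-0.087 -0.081  0.024]
 [ 0.086 -0.08   0.035]
 [-0.087 -0.08   0.019]
 [ 0.08  -0.08   0.033]
 [-0.086 -0.08  -0.028]
 [-0.085 -0.079 -0.035]] [(np.int64(105), np.int64(312)), (np.int64(69), np.int64(247)), (np.int64(104), np.int64(314))]
finger front [-0.0112 -0.011  -0.0107 -0.0106 -0.0103 -0.0103 -0.0102 -0.0101 -0.0096
 -0.0083]
wrist body tool-y front: [-0.079 -0.079 -0.079 -0.079 -0.079 -0.079 -0.079 -0.079 -0.079 -0.078]
[[ 0.08  -0.079  0.034]
 [-0.08  -0.079  0.012]
 [-0.08  -0.079  0.014]
 [ 0.082 -0.079  0.028]
 [ 0.081 -0.079  0.028]
 [ 0.081 -0.078  0.031]] [(np.int64(251), np.int64(554)), (np.int64(318), np.int64(7)), (np.int64(313), np.int64(5))]
finger front [-0.009  -0.009  -0.009  -0.0088 -0.0087 -0.0087 -0.0087 -0.0086 -0.0086
 -0.0083]
[[ 1.     0.001 -0.001  0.   ]
 [ 0.001 -0.253  0.967 -0.171]
 [ 0.001 -0.967 -0.253  0.069]
 [ 0.     0.     0.     1.   ]]
```

From tip to body is 70 mm, as described, so only the TCP origin is offset: both cameras put the tips at tool y ≈ −0.010. The TCP therefore has to go to z ≈ 0.051, which is 0.095 lower.

Call:
play_rows([
  [[0, 0, -0.025], [0, 0, 0]],
  [[0, 0, -0.05], [0, 0, 0]],
  [[0, 0, -0.07], [0, 0, 0]],
  [[0, 0, -0.085], [0, 0, 0]],
  [[0, 0, -0.094], [0, 0, 0]],
  [[0, 0, -0.094], [0, 0, 0]],
  [[0, 0, -0.094], [0, 0, 0]],
])

```text
time_s: 5.58
position: [0.56, 0.1456, 0.0528]
tcp_rot: [[-0.258, 0.001, -0.966], [0.966, 0.0, -0.258], [-0.0, -1.0, -0.001]]
force: [-0.5, -0.6, 0.8]
opening: 0.518
```

Call:
play_rows([
  [[0, 0, 0], [0, 0, 0]],
  [[0, 0, 0], [0, 0, 0]],
  [[0, 0, 0], [0, 0, 0]],
  [[0, 0, 0], [0, 0, 0]],
  [[0, 0, 0], [0, 0, 0]],
  [[0, 0, 0], [0, 0, 0]],
], gripper=0.0)

```text
time_s: 6.32
position: [0.5596, 0.1454, 0.0524]
tcp_rot: [[-0.258, 0.0, -0.966], [0.966, -0.0, -0.258], [-0.0, -1.0, -0.0]]
force: [-0.1, -1.4, 2.5]
opening: 0.182
```

```bash
python3 - <<'E'
from rig import *
import numpy as np
s=read_state();R=np.array(s['tcp_rot']);print(s['time_s'],s['position'],R.round(3),s['opening']*87,'Ftool',R.T@s['force'],s['moment'])
E
```

```text
6.325 [0.55958754 0.14538759 0.05240934] [[-0.258  0.    -0.966]
 [ 0.966 -0.    -0.258]
 [-0.    -1.    -0.   ]] 15.846934859306467 Ftool [-1.33521181 -2.50603521  0.42578319] [-0.22938165  0.03951717 -0.05007668]
```

Gripped, with the opening at 15.8 mm. Now lift 14 mm.

Call:
play_rows([
  [[0, 0, 0.004], [0, 0, 0]],
  [[0, 0, 0.008], [0, 0, 0]],
  [[0, 0, 0.012], [0, 0, 0]],
  [[0, 0, 0.0145], [0, 0, 0]],
  [[0, 0, 0.0145], [0, 0, 0]],
  [[0, 0, 0.0145], [0, 0, 0]],
])

```text
time_s: 7.08
position: [0.5595, 0.1454, 0.0666]
tcp_rot: [[-0.258, 0.0, -0.966], [0.966, -0.0, -0.258], [-0.0, -1.0, 0.0]]
force: [3.4, -2.4, -9.5]
opening: 0.18
```

```bash
python3 - <<'E'
from rig import *
from m import *
s=read_state();R=np.array(s['tcp_rot']);print(s['time_s'],s['position'],s['opening']*87,'F',s['force'],s['moment'])
c=capture('side');np.savez('/tmp/s4',**c);W=cloud(c)
f=cv2.convertScaleAbs(c['frame'][...,::-1],alpha=1.8,beta=20)
cv2.imwrite('pics/s4.png',cv2.resize(f[95:185,230:350],None,fx=6,fy=6))
h=cv2.cvtColor(c['frame'],cv2.COLOR_RGB2HSV)
m=(cv2.inRange(h,(100,110,20),(125,255,255))>0)&(np.hypot(W[...,0]-.5585,W[...,1]-.146)<.06);print('blue z',np.percentile(W[m][:,2],[2,50,90,98]),m.sum())
E
```

```text
7.075 [0.55951113 0.14542747 0.06659137] 15.619141408538386 F [ 3.41219221 -2.38392261 -9.54503839] [-0.40010397 -0.54029873  0.01692656]
blue z [0.05947492 0.07658589 0.10836487 0.11061706] 240
```

View pics/s4.png

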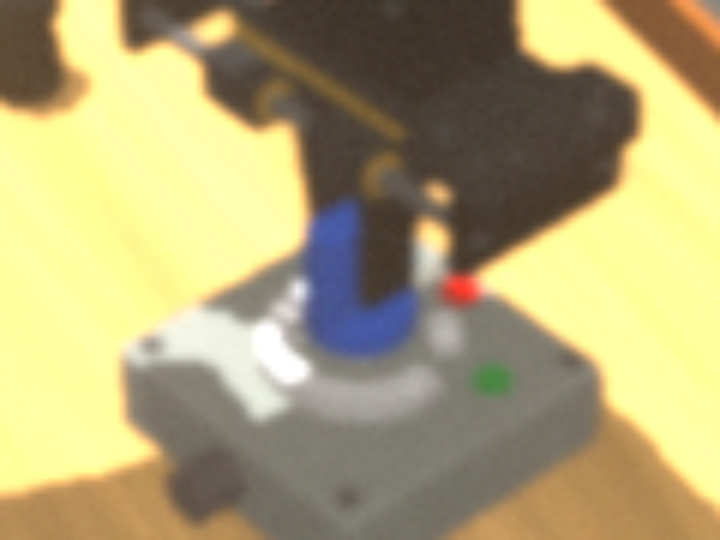

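The knob is lifted: the force is −9.5 N, the blue top has gone from 0.095 to 0.110, and the fingers are on the bar. Now turn 60° clockwise.

Call:
play_rows([
  [[0, 0, 0], [0, 0, -0.13]],
  [[0, 0, 0], [0, 0, -0.28]],
  [[0, 0, 0], [0, 0, -0.43]],
  [[0, 0, 0], [0, 0, -0.58]],
  [[0, 0, 0], [0, 0, -0.73]],
  [[0, 0, 0], [0, 0, -0.88]],
  [[0, 0, 0], [0, 0, -1.0]],
  [[0, 0, 0], [0, 0, -1.05]],
  [[0, 0, 0], [0, 0, -1.05]],
  [[0, 0, 0], [0, 0, -1.05]],
])

```text
time_s: 8.38
position: [0.5594, 0.145, 0.0666]
tcp_rot: [[0.709, -0.0, -0.706], [0.706, -0.001, 0.709], [-0.001, -1.0, -0.0]]
force: [2.6, -5.2, -10.0]
opening: 0.182
```

```bash
python3 - <<'E'
from rig import *
from m import *
s=read_state();R=np.array(s['tcp_rot']);print(s['time_s'],s['position'],s['opening']*87,'F',s['force'],'Ftool',R.T@s['force'],s['moment'],'bar yaw',np.degrees(np.arctan2(R[1,0],R[0,0]))-90)
c=capture('side');W=cloud(c)
f=cv2.convertScaleAbs(c['frame'][...,::-1],alpha=1.8,beta=20)
cv2.imwrite('pics/s5.png',cv2.resize(f[95:185,230:350],None,fx=6,fy=6))
E
```

```text
8.375 [0.55938446 0.14499212 0.06659671] 15.797737076458322 F [  2.59314835  -5.23412054 -10.01529458] Ftool [-1.84596534 10.01942094 -5.53445369] [-0.85186503 -0.56262977  0.05869393] bar yaw -45.12601513448283
```

View pics/s5.png

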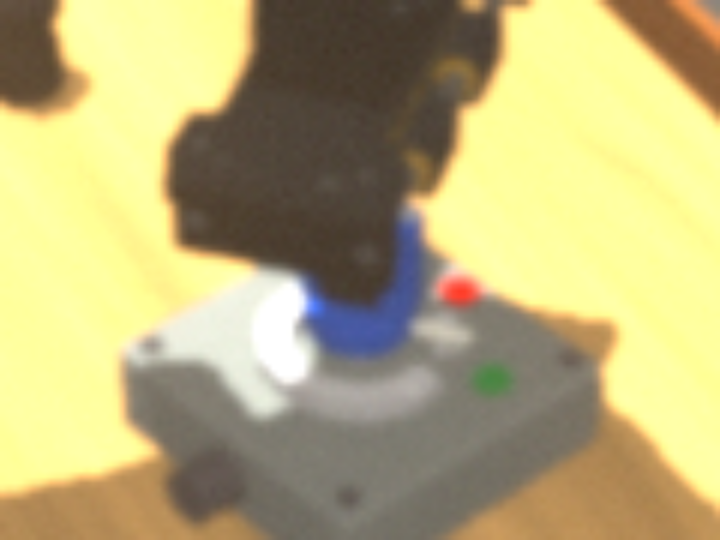

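Bar yaw is −45.1° and the pin points towards the green dot. Lower it back into the notch.

Call:
play_rows([
  [[0, 0, -0.004], [0, 0, 0]],
  [[0, 0, -0.008], [0, 0, 0]],
  [[0, 0, -0.012], [0, 0, 0]],
  [[0, 0, -0.0145], [0, 0, 0]],
  [[0, 0, -0.0145], [0, 0, 0]],
  [[0, 0, -0.0145], [0, 0, 0]],
])

```text
time_s: 9.18
position: [0.5595, 0.145, 0.0526]
tcp_rot: [[0.709, -0.0, -0.705], [0.705, -0.001, 0.709], [-0.001, -1.0, -0.001]]
force: [2.7, -5.6, -7.8]
opening: 0.181
```

Down, and the gripper still carries the spring load, so the last bit should drop on release. Open, then raise.

Call:
play_rows([
  [[0, 0, 0], [0, 0, 0]],
  [[0, 0, 0], [0, 0, 0]],
  [[0, 0, 0], [0, 0, 0]],
  [[0, 0, 0], [0, 0, 0]],
  [[0, 0, 0], [0, 0, 0]],
], gripper=0.045)

```text
time_s: 9.8
position: [0.5594, 0.1457, 0.0523]
tcp_rot: [[0.709, 0.0, -0.705], [0.705, 0.0, 0.709], [0.0, -1.0, 0.0]]
force: [-0.5, 0.1, 0.4]
opening: 0.509
```

Call:
play_rows([
  [[0, 0, 0.02], [0, 0, 0]],
  [[0, 0, 0.05], [0, 0, 0]],
  [[0, 0, 0.09], [0, 0, 0]],
  [[0, 0, 0.12], [0, 0, 0]],
  [[0, 0, 0.12], [0, 0, 0]],
  [[0, 0, 0.12], [0, 0, 0]],
])

```text
time_s: 10.55
position: [0.5586, 0.1455, 0.1713]
tcp_rot: [[0.71, -0.002, -0.705], [0.705, -0.0, 0.71], [-0.001, -1.0, 0.001]]
force: [-0.1, 0.6, 0.4]
opening: 0.516
```

```bash
python3 - <<'E'
from rig import *
from m import *
s=read_state();print(s['time_s'],s['position'],s['force'],s['opening'])
c=capture('wrist');T=np.eye(4);T[:3,:3]=s['tcp_rot'];T[:3,3]=s['position'];c=dict(c);c['cam_to_world']=T@c['hand_eye']
f=c['frame'][...,::-1];cv2.imwrite('pics/w2.png',f)
try:
    measure(c,(.5587,.145))
    W=cloud(c);r=np.hypot(W[...,0]-.5587,W[...,1]-.145);sk=(r<.02)&(r>.014)&(abs(W[...,2]-.06)<.015);print('skirt z',np.percentile(W[sk][:,2],[10,50,90]))
except Exception as e: print(e)
E
```

```text
10.55 [0.55861034 0.14552113 0.17133711] [-0.1147382   0.60291355  0.4224502 ] 0.5155294944668543
red [320.9 230.5] 175 [0.6083 0.1581] z 0.0419
yellow [322.5 174.7] 158 [0.572  0.1941] z 0.0419
green [272.4 256.6] 175 [0.595  0.1088] z 0.042
axis [0.5589 0.1448] yaw 15.09 res mm [ 0.1 -0.  -0.1  0.  -0.1 -0. ]
blue top z [0.0912 0.0944 0.095 ]
bar top [558.7 145.7] [15.8 43. ] 45.30361557006836 994 mean [0.5565 0.148 ]
bar dir 134.6945512619095
skirt z [0.05209554 0.05299288 0.05387159]
```

View pics/w2.png

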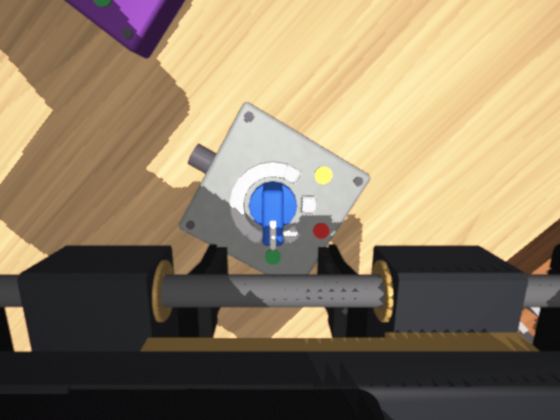

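The pin at (273,238) points at the green dot (272,257). The bar is at −45.3°, against a notch at −44.9°. The bar top (0.0944) and skirt (0.053) are at the fully-down heights, and the gripper is clear of everything.

```bash
python3 -c "
from rig import *
print(hand_in())"
```

```text
the job is handed in; nothing more can be done
None
```

The blue knob on the grey box is now in the green dot's notch, fully down and released. I pulled it up about 14 mm, turned it 60° clockwise and lowered it, then opened the jaws and raised the arm clear. The job was handed in at about 10.6 s; the orange knob and the purple look-alike box were not touched.

**Last checks (wrist camera):**
- **Angle:** the pin points at the green dot. The bar sits at −45.3°, and the notch is at −44.9°.
- **Height:** the skirt top is at 53.0 mm and the bar top at about 94.4 mm, both matching the knob fully down.
- **Clearance:** the tool force is about zero and the jaws are open well above the knob.

**What disagreed:**
- **Fingertip position:** the tips are about 10 mm behind the reported TCP, not 25 mm ahead as described. Because of this my first grasp closed above the bar without any sign of contact. I measured the offset with two cameras and went 35 mm lower.
- **Axis position:** the top and wrist cameras differed by about 2 mm on where the knob's axis is. This caused only 3–6 N of side force during the turn.
- **Load before release:** the gripper still carried 7.8 N after lowering. That went to zero when I let go.

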